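# Index the rotary table by one hole

### The arm

A 6-joint arm with a two-finger parallel gripper is mounted at the origin on the work surface. World frame = base frame: x ahead of the robot, y to its left, z up, the work surface at z = 0. Lengths are in mm, angles in degrees, forces in N, time in s.
With the tool pointing down it reaches from about 350 to 850 mm from the base axis. Payload 8.1 kg.
Tool frame: the origin (TCP) lies midway between the tips of the shut fingers; the grasp point (between the pads) lies 19 mm behind it (r.pinch_z is the distance from the TCP to the grasp point, in mm); z points along the fingers, y is the line along which they close (so a half turn about z gives the same grasp; the last joint's range is limited). The gripper opens to 85 mm and grips with 20 to 120 N. Pads are 22 mm wide; open, the fingers measure 114 mm over their backs; the gripper's body (76 mm by 85 mm) begins 54 mm behind the grasp point. The pads swing forward as they close: fully open they stand 13 mm farther back than shut.
Start: joints at [-78.06, 7.471, 85.268, -0, 87.261, -4.893], TCP at [173.775, -574.289, 231.292] pointing down, gripper open.
Joint ranges: [-169.43, 169.43], [-51.17, 129.36], [1.28, 143.12], [-76.62, 256.62], [0, 156.53], [-152.29, 152.29]. Speed limits (degrees/s): [136.94, 136.94, 159.86, 180, 180, 180].

### API

Orientations are given as [roll, pitch, yaw] about the fixed x, y, z axes, in that order (R = Rz(yaw) Ry(pitch) Rx(roll)).
In Python, from bench import sensors, optics, job, r gives the robot as it stands.
- The arm moves only by the tool play_rows, never from a script. Its argument "motion" is a list that holds one entry, the list of rows, each a list of 6 numbers: the shift along the tool's x, y, z in cm, then the turn, a rotation vector about the tool's x, y, z in degrees. In form: [[[x, y, z, ax, ay, az], ...]]. A call has 1 to 5 rows; each row is the pose to reach, as a shift and turn from the pose commanded when the call began, along the tool's axes at that moment; what a row does not reach only later rows make up. A row lasts 1/10 s, in which the tool goes at most 50 mm and 8.59 degrees, less where a joint would pass 70% of its speed; a pose out of reach is approached as far as the arm can. A call with a gripper value outside its range is refused whole. "jaw" is the opening, from 0 (shut) to 1 (fully open), set as the call begins (left out, the last holds). The fingers move at their own pace and stop on an object; "squeeze" is the grip in N (left out, the last holds). Time passes only in rows, so rows that repeat a pose let the fingers close. It gives the time, the measured TCP pose, the force, the opening and the grip force at its end, in the units of the state.
- sensors.sense(): the state, without advancing time (a new reading comes with each control period).
- optics.snapshot(name): name is "scene" or "top" or "wrist"; returns a dict with "pixels" (400x640x3 uint8, red, green, blue), "mtx" (3x3 intrinsics, pixels), "R" (3x3) and "t" (3): a world point X has camera coordinates R X + t; the wrist camera has in their place "T_tool_cam" (4x4, takes a point from camera to tool coordinates, whose origin is the TCP and whose axes are the flange's). Camera axes: x right, y down, z forward; pixel columns grow to the right and rows downward; lengths in mm; the calibration is good to about 2 mm. A picture is of the moment at which its call begins: read the wrist's pose just before it. There is no depth.
- job.hand_in(): hands the job in; it is judged then, once.
The state is a dict: "time": time; "joint_pos": joint angles; "qd": joint speeds; "joint_efforts": joint torques, N m; "tool_pos": TCP position; "tcp_rot": TCP orientation; "ft_force": force on the tool from outside, world axes, zero at the start; "wrist_torque": the same for the moment, N m; "finger_gap": finger opening in mm; "grip_force": force on a finger pad.
Only numpy, scipy, OpenCV 4.12 (cv2) and the standard library are available. Lean on these libraries where they do the work, as an engineer would, in place of code of your own. Each camera call takes 0.05 s, during which the arm holds its last target. There are 200 camera calls.

### The job

Index the rotary table on the bench by one hole clockwise (seen from above): press the black plunger knob down with the fingertips to free its pin, turn the table round, and let the plunger spring back up with its pin in the very next hole. Only push: do not grip the knob, do not go past the next hole or turn the table backwards, and leave the things lying around the jig where they are. Finish with the robot clear of everything.

Things in the scene. Friction and masses are not known exactly. Their poses are not given: they have to be found in the camera images.
- turntable (a joint): rotary table with its forked index arm, turning about a fixed vertical axis; rad, 0 at the start hole, grows CLOCKWISE seen from above. Holes are 30 degrees apart: the next is at +0.5236. With the pin in a hole it is locked (about 0.015 rad of play each way); freed, it turns with light friction (0.12 N m plus the pin's rubbing) and stays where it is left.
- plunger (a joint): spring plunger on the arm's end, pressed straight down; m, 0 = fully up (pin in a hole), 0.011 = at its stop. Spring: 4 N at the top, 7 N at the bottom. The pin is free of the plate beyond 0.0075. Let go between holes it rises only to 0.0075 and rubs under the plate, the table still turning; it springs up to 0 and locks when the pin comes under a hole.
- knob_top (a point): centre of the flat top of the plunger's black knob, a cylinder 34 mm across, 18 mm high; top 98 mm above the bench when up, 87 mm when pressed. Rides with the arm, 148 mm from the axis. Below it an 11 mm shank, then a 22 mm boss (top at 68 mm) on the 34 mm wide arm (top at 56 mm). A fingertip pressing it can drag it round by friction; it can also be pushed from the side.
- table_axis (a point): point on the vertical axis of the rotary table, 45 mm above the bench (top of the index plate). The table is a plywood disc 190 mm across, top at 66 mm, carrying a round wooden blank 116 mm across with a spigot and nut up to 116 mm high.
- next_hole (a point): centre of the mouth of the next hole clockwise, in the index plate's top, 45 mm above the bench. The pin (9 mm steel, 32 mm inward of the knob, seen between the arm's two prongs, 1.5 mm proud of its hole when locked) must end in it, the knob then standing radially outward of it.
- index_base: the fixed jig: round board 340 mm across, 18 mm high, with a fixed aluminium index plate 264 mm across, its top at 45 mm, pierced by 12 dark round holes 12.5 mm across, 116 mm from the axis. Origin at the centre of the underside; its -x axis points to the start hole.
- tape_roll: bystander: roll of red tape lying flat, 96 mm across, 45 mm high; origin at the centre of its underside
- screw_jar: bystander: small pale jar with a metal lid, 60 mm across, 75 mm high; origin at the centre of its underside
- offcut: bystander: wood offcut 90 x 50 x 32 mm; origin at the centre of its underside
- screwdriver: bystander: screwdriver with yellow handle lying on the bench, about 200 mm long; x axis along it towards the tip

How it is judged:
By the outcome, as a careful person would: the job done as asked, in the order asked, and still so for the second after the job is handed in, with the robot touching nothing.
It also fails if it takes over 48 s, if anything falls off the work surface, if the arm or the gripper's body presses on something with over 40 N, if the wrist force passes 120 N, or if a joint passes its speed limit or range.

## Working session

There is one attempt and no reset: what is moved stays moved. The work goes in short steps, Python scripts to look and compute and a tool call to move; the robot and the scene stay as the last step left them, time stands still between calls to the robot, and variables do not carry over. Pictures are saved under pics/ and viewed, at most 10 in all, crops included, and the job is handed in when it is done.

Besides the shell and the picture viewer there is one more tool, called after "Call:" as a command line: name --argument value ..., lists and objects as JSON in quotes. play_rows: Moves the arm, as the interface text tells. Its arguments: {"type":"object","properties":{"motion":{"type":"array","items":{"type":"array","items":{"type":"array","items":{"type":"number"}}}},"jaw":{"type":"number"},"squeeze":{"type":"number"}},"required":["motion"]}

```bash
ls; mkdir -p pics; python3 - <<'E'
from bench import sensors, optics, job, r
import cv2,json
s=sensors.sense();print(s)
for n in("top","scene"):
    d=optics.snapshot(n);cv2.imwrite(f"pics/{n}0.png",d["pixels"][:,:,::-1]);print(n,d["mtx"].tolist(),d["R"].tolist(),d["t"].tolist())
E
```

```text
pics
{'time': 0.0, 'joint_pos': array([-7.80620493e+01,  7.51533457e+00,  8.53286355e+01, -1.09126986e-03,
        8.72603263e+01, -4.89425797e+00]), 'qd': array([ 0.05836245,  0.02621108,  0.08125264,  0.01965159, -0.06686458,
        0.00823191]), 'joint_efforts': array([-1.54843110e-03, -5.69395351e+01, -5.00555027e+01, -2.14769066e-04,
        1.45431870e-02,  6.20740046e-07]), 'tool_pos': array([ 173.63317333, -573.76603939,  230.24822589]), 'tcp_rot': array([-1.79895991e+02, -7.81230373e-03,  1.68322548e+01]), 'ft_force': array([-0.34075523,  0.455874  ,  0.30264609]), 'wrist_torque': array([ 0.01321941, -0.01683262,  0.03068706]), 'grip_force': 0.0, 'finger_gap': 85.57148451940309}
top [[418.51912731609946, 0.0, 318.05676753075585], [0.0, 418.51912731609946, 196.61601773377754], [0.0, 0.0, 1.0]] [[0.0010577931011049137, -0.9999585171091064, 0.009046830091929406], [-0.9904940403476111, -0.0022921026355310677, -0.13753654896562206], [0.1375515798150643, -0.008815346077447907, -0.9904553763617597]] [10.12233684160918, 557.9075843376019, 1233.8517660964865]
scene [[453.1358016408839, 0.0, 311.0576600761395], [0.0, 453.1358016408839, 192.49698061470872], [0.0, 0.0, 1.0]] [[0.8567069952224965, 0.5158033355505383, 0.00020825892597960588], [0.3657012402715261, -0.6071149035589499, -0.7054602020953943], [-0.3637522882411999, 0.6044488505337289, -0.7087495043298054]] [-463.8606440071437, -121.04347504316306, 1279.1873166736177]
```

View pics/top0.png

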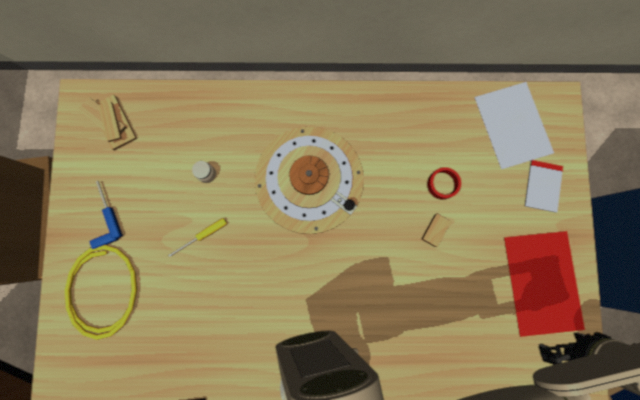

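View pics/scene0.png

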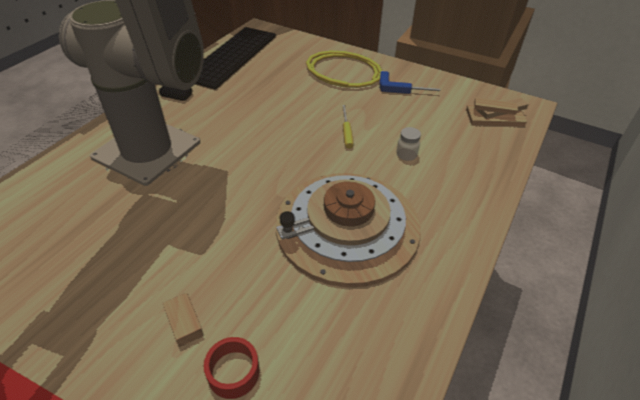

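The top view shows the jig centred at about (310,178) with the black knob at (349,205), so clockwise takes the knob down and left, towards the robot. The scene view agrees: jig at about (350,220), knob at (287,219). The bystanders all lie clear of the knob's path. Next I'll measure the axis and the knob.

```bash
cat > h.py <<'E'
import numpy as np, cv2
from bench import sensors, optics, job, r
def ray(d,uv,z):
    K,R,t=map(np.array,(d["mtx"],d["R"],d["t"]));v=R.T@np.linalg.inv(K)@np.array([*uv,1.]);c=-R.T@t
    return c+v*(z-c[2])/v[2]
def proj(d,X):
    p=np.array(d["mtx"])@(np.array(d["R"])@np.array(X,float)+d["t"]);return p[:2]/p[2]
def blobs(m,lo,hi):
    n,l,s,c=cv2.connectedComponentsWithStats(m.astype(np.uint8));return [(c[i],s[i,4]) for i in range(1,n) if lo<=s[i,4]<=hi]
E
python3 - <<'E'
from h import *
from scipy.optimize import least_squares
for n,box,ku in(("top",(250,120,370,240),(349,205)),("scene",(265,165,430,285),(287,219))):
    d=optics.snapshot(n);p=d["pixels"].astype(int);x0,y0,x1,y1=box
    hsv=cv2.cvtColor(d["pixels"],cv2.COLOR_RGB2HSV)
    m=np.zeros(p.shape[:2],bool);m[y0:y1,x0:x1]=((hsv[...,1]<60)&(hsv[...,2]>110))[y0:y1,x0:x1]
    n_,l,s,c=cv2.connectedComponentsWithStats(m.astype(np.uint8));i=1+s[1:,4].argmax()
    cn=max(cv2.findContours((l==i).astype(np.uint8),0,2)[0],key=len)[:,0]
    P=np.array([ray(d,q,45)[:2] for q in cn])
    f=least_squares(lambda a:np.hypot(*(P-a[:2]).T)-a[2],[*P.mean(0),132],loss="soft_l1",f_scale=2)
    print(n,"plate fit",f.x.round(1),s[i])
    dark=np.zeros_like(m);dark[y0:y1,x0:x1]=(p.max(2)<70)[y0:y1,x0:x1]
    for c_,a in blobs(dark,3,400):
        h=ray(d,c_,45)[:2]-f.x[:2];k=ray(d,c_,94)
        print(c_.round(1),a,"z45 r,ang",np.hypot(*h).round(1),np.degrees(np.arctan2(h[1],h[0])).round(1),"z94",k[:2].round(1),np.hypot(*(k[:2]-f.x[:2])).round(1))
    cv2.imwrite(f"pics/{n}1.png",cv2.resize(d["pixels"][y0:y1,x0:x1,::-1],None,fx=4 if n=="top" else 3.5,fy=4 if n=="top" else 3.5,interpolation=cv2.INTER_CUBIC))
E
```

```text
top plate fit [615.9  39.3 131.4] [ 265  135   92   86 2784]
[313.5 140.5] 4 z45 r,ang 116.4 -6.9 z94 [717.9  25.2] 102.9
[331.3 147.7] 3 z45 r,ang 115.8 -36.5 z94 [696.3 -27.5] 104.5
[343.7 162.7] 3 z45 r,ang 116.0 -66.6 z94 [651.2 -63.7] 108.8
[349.  204.4] 84 z45 r,ang 147.0 -124.1 z94 [527.6 -78.3] 147.1
[285.5 207.5] 4 z45 r,ang 115.7 142.9 z94 [518.2 105.7] 118.2
scene plate fit [619.2  41.  125.1] [ 291  175  115   86 2762]
[327.3 181.3] 3 z45 r,ang 117.8 144.8 z94 [547.2  63.7] 75.5
[374.8 185.6] 5 z45 r,ang 115.3 84.5 z94 [647.7 107.7] 72.4
[308.3 191.6] 7 z45 r,ang 118.8 173.8 z94 [526.8  12.2] 96.9
[349.8 195.2] 21 z45 r,ang 59.9 116.1 z94 [612.7  50.5] 11.5
[392. 200.] 7 z45 r,ang 113.4 53.7 z94 [700.3  85.7] 92.6
[349. 205.] 55 z45 r,ang 27.4 118.0 z94 [625.3  22.8] 19.3
[287.3 202.7] 3 z45 r,ang 148.1 -162.6 z94 [505.1 -41.5] 140.9
[347.9 218.6] 352 z45 r,ang 15.8 -71.9 z94 [642. -14.] 59.5
[298.  208.5] 6 z45 r,ang 119.4 -156.7 z94 [534.7 -44.2] 120.1
[286.9 221.1] 234 z45 r,ang 144.7 -139.7 z94 [533.9 -87.5] 154.3
[398.3 218.9] 9 z45 r,ang 112.8 22.8 z94 [734.8  41. ] 115.6
[310.2 222.5] 4 z45 r,ang 93.7 -132.1 z94 [578.6 -65.1] 113.6
[316.8 230.5] 15 z45 r,ang 90.7 -114.8 z94 [601.8 -77. ] 119.4
[371.  238.1] 40 z45 r,ang 84.7 -27.8 z94 [707.6 -36.9] 117.8
[291.9 235.9] 18 z45 r,ang 146.1 -121.9 z94 [ 565. -116.] 166.2
[391.3 237.9] 9 z45 r,ang 114.2 -8.0 z94 [743.3 -14.8] 136.1
[360.  241.5] 4 z45 r,ang 84.3 -45.9 z94 [692.3 -56.6] 122.0
[412.  241.8] 4 z45 r,ang 156.1 -1.0 z94 [783.6  -2.4] 170.0
[317.4 244.9] 11 z45 r,ang 117.8 -98.0 z94 [ 622.1 -109.2] 150.3
[370.8 250.9] 12 z45 r,ang 115.1 -38.5 z94 [721.8 -67. ] 148.9
[343.5 253.5] 12 z45 r,ang 116.2 -68.2 z94 [ 677.8 -101. ] 153.6
[322.7 272.3] 3 z45 r,ang 175.0 -80.4 z94 [ 664.8 -161.5] 207.6
```

View pics/top1.png

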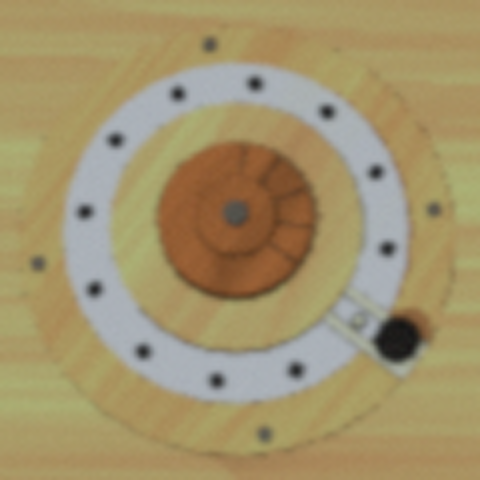

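The axis is at about (616,39.5) and the hole pattern puts the start hole at −126.8°. The dark blob gives the knob at (527.6,−78.3), 147 mm from the axis at −126.9°, which fits the stated 148 mm. The next hole is therefore at −156.8°, and the knob should end near (480,−19). I'll approach with the fingers shut.

Call:
play_rows --motion '[[[3.7, -2.85, 0, 0, 0, 0], [7.4, -5.7, 0, 0, 0, 0], [11.1, -8.55, 0, 0, 0, 0], [14.8, -11.4, 0, 0, 0, 0], [18.5, -14.25, 0, 0, 0, 0]]]' --jaw 0

```text
time: 0.7
tool_pos: [310.2, -382.6, 231.1]
tcp_rot: [-180.0, -0.0, 16.8]
ft_force: [1.0, -0.2, 0.0]
finger_gap: 12.4
grip_force: 0.0
```

Call:
play_rows --motion '[[[3.7, -2.85, 0, 0, 0, 0], [7.4, -5.7, 0, 0, 0, 0], [11.1, -8.55, 0, 0, 0, 0], [14.8, -11.4, 0, 0, 0, 0], [18.5, -14.25, 0, 0, 0, 0]]]'

```text
time: 1.2
tool_pos: [446.1, -192.6, 231.4]
tcp_rot: [180.0, -0.0, 16.8]
ft_force: [1.6, 0.1, 0.3]
finger_gap: -0.1
grip_force: 0.0
```

Call:
play_rows --motion '[[[2.8, -2.15, 1, 0, 0, -6], [5.6, -4.3, 2, 0, 0, -12], [8.4, -6.45, 3, 0, 0, -18], [11.2, -8.6, 4, 0, 0, -24], [11.2, -8.6, 5, 0, 0, -30]]]'

```text
time: 1.7
tool_pos: [529.2, -76.1, 180.7]
tcp_rot: [-180.0, -0.1, 47.3]
ft_force: [-0.5, -0.4, -0.3]
finger_gap: -0.2
grip_force: 0.0
```

```bash
cat >> h.py <<'E'
from scipy.spatial.transform import Rotation as Ro
def wrist():
    s=sensors.sense();d=optics.snapshot("wrist");T=np.eye(4);T[:3,:3]=Ro.from_euler("xyz",s["tcp_rot"],degrees=True).as_matrix();T[:3,3]=s["tool_pos"]
    M=np.linalg.inv(T@np.array(d["T_tool_cam"]));d["R"],d["t"]=M[:3,:3],M[:3,3];return s,d
E
python3 - <<'E'
from h import *
s,d=wrist();print(s["time"],s["tool_pos"],s["tcp_rot"],s["ft_force"]);im=d["pixels"][:,:,::-1].copy()
A=np.array([616,39.5]);th=np.radians(-126.8);u=np.array([np.cos(th),np.sin(th)])
for X in([*(A+148*u),98],[*(A+116*u),46.5],[*(A+116*np.array([np.cos(th-.5236),np.sin(th-.5236)])),45],[*A,116]):
    p=proj(d,X);print(p);cv2.drawMarker(im,tuple(int(v) for v in p),(0,0,255),0,8,1)
cv2.imwrite("pics/w1.png",im)
E
```

```text
1.7 [529.23503968 -76.13265084 180.67553941] [-1.79968421e+02 -7.50274409e-02  4.72837557e+01] [-0.47189326 -0.38084505 -0.31949251]
[320.11526547 211.92550209]
[316.41851299 163.23644083]
[253.05032426 152.93982866]
[295.26645291 -10.13011977]
```

View pics/w1.png

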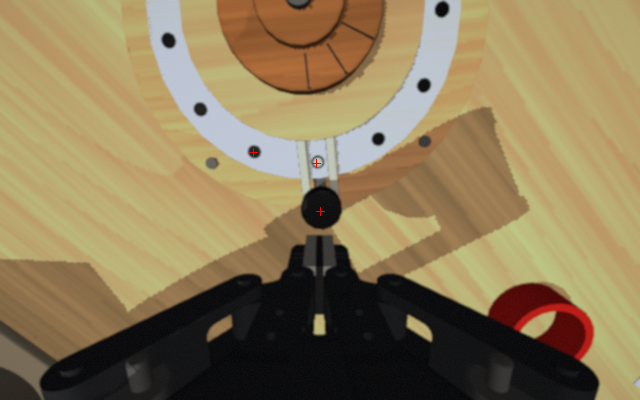

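The markers land on the pin at (317,162) and the next hole at (254,152). They're within a few pixels of the knob at (321,207), so the measurements hold. I'll come down over the knob and press.

Call:
play_rows --motion '[[[0, 0, 4, 0, 0, 0], [0, 0, 7.5, 0, 0, 0], [0, 0, 8, 0, 0, 0], [0, 0, 8, 0, 0, 0], [0, 0, 8, 0, 0, 0]]]'

```text
time: 2.25
tool_pos: [528.8, -80.2, 103.4]
tcp_rot: [179.9, -0.1, 46.8]
ft_force: [0.5, -0.5, 0.6]
finger_gap: 0.3
grip_force: 0.0
```

Call:
play_rows --motion '[[[0, 0, 0.4, 0, 0, 0], [0, 0, 0.7, 0, 0, 0], [0, 0, 1.0, 0, 0, 0], [0, 0, 1.2, 0, 0, 0], [0, 0, 1.2, 0, 0, 0]]]'

```text
time: 2.75
tool_pos: [528.3, -79.6, 89.8]
tcp_rot: [179.9, -0.1, 46.8]
ft_force: [1.5, 1.5, 4.9]
finger_gap: -0.0
grip_force: 2.7
```

Call:
play_rows --motion '[[[0, 0, 0.1, 0, 0, 0], [0, 0, 0.2, 0, 0, 0], [0, 0, 0.2, 0, 0, 0], [0, 0, 0.2, 0, 0, 0]]]'

```text
time: 3.15
tool_pos: [528.4, -79.6, 88.0]
tcp_rot: [179.9, -0.1, 46.8]
ft_force: [1.2, 0.4, 5.7]
finger_gap: -0.2
grip_force: 3.0
```

```bash
python3 - <<'E'
import numpy as np
from scipy.spatial.transform import Rotation as Ro
A=np.array([616,39.5,0]);P=np.array([527.7,-79.6,0]);T=Ro.from_euler("xyz",[180,0,46.83],degrees=True)
for a in range(2,12,2):
    d=Ro.from_euler("z",-a,degrees=True).apply(P-A)+A-P;print(a,(T.inv().apply(d)/10).round(2))
E
```

```text
2 [-0.05 -0.52 -0.  ]
4 [-0.08 -1.03 -0.  ]
6 [-0.1  -1.55 -0.  ]
8 [-0.09 -2.07 -0.  ]
10 [-0.07 -2.58 -0.  ]
```

Call:
play_rows --motion '[[[-0.05, -0.52, 0, 0, 0, 2], [-0.08, -1.03, 0, 0, 0, 4], [-0.1, -1.55, 0, 0, 0, 6], [-0.09, -2.07, 0, 0, 0, 8], [-0.07, -2.58, 0, 0, 0, 10]]]'

```text
time: 3.65
tool_pos: [509.1, -62.4, 88.2]
tcp_rot: [179.9, -0.1, 36.8]
ft_force: [2.6, 0.6, 5.8]
finger_gap: -0.1
grip_force: 2.9
```

```bash
cat > look.py <<'E'
from h import *
import sys
s,d=wrist();print(s["time"],s["tool_pos"].round(1),s["tcp_rot"].round(1),s["ft_force"].round(1));im=d["pixels"][:,:,::-1].copy()
A=np.array([616,39.5])
for a in map(float,sys.argv[2:]):
    th=np.radians(-126.8-a)
    p=proj(d,[*(A+116*np.array([np.cos(th),np.sin(th)])),45]);print(a,p.round(1));cv2.drawMarker(im,tuple(int(v) for v in p),(0,0,255),0,6,1)
cv2.imwrite(f"pics/{sys.argv[1]}.png",im)
E
python3 look.py w2 10 30
```

```text
3.65 [509.1 -62.4  88.2] [ 1.799e+02 -1.000e-01  3.680e+01] [2.6 0.6 5.8]
10.0 [312.2 178.3]
30.0 [248.9 174.5]
```

View pics/w2.png

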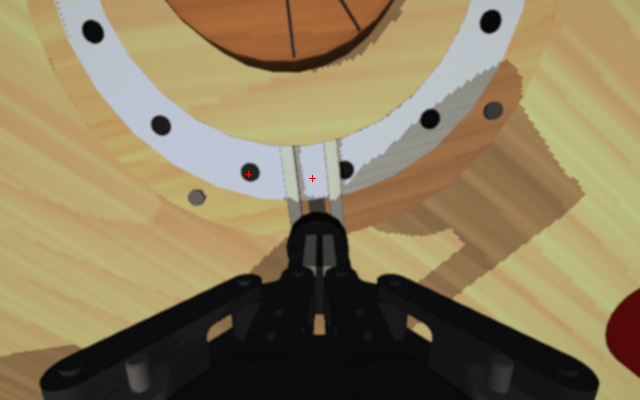

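The table follows the finger: the prongs are centred at about (313,178), as predicted for 10°, with the start hole emerging at (345,170) and the next hole at (250,172). I'll carry on at the same rate, slowing near the hole.

Call:
play_rows --motion '[[[-0.05, -0.52, 0, 0, 0, 2], [-0.08, -1.03, 0, 0, 0, 4], [-0.1, -1.55, 0, 0, 0, 6], [-0.09, -2.07, 0, 0, 0, 8], [-0.07, -2.58, 0, 0, 0, 10]]]'

```text
time: 4.2
tool_pos: [493.2, -42.2, 88.2]
tcp_rot: [179.9, -0.1, 26.8]
ft_force: [2.5, 0.9, 6.4]
finger_gap: 0.1
grip_force: 2.9
```

Call:
play_rows --motion '[[[-0.05, -0.52, 0, 0, 0, 2], [-0.08, -1.03, 0, 0, 0, 4], [-0.1, -1.55, 0, 0, 0, 6], [-0.09, -2.07, 0, 0, 0, 8], [-0.09, -2.07, 0, 0, 0, 8]]]'

```text
time: 4.7
tool_pos: [482.9, -23.6, 88.1]
tcp_rot: [180.0, -0.1, 18.8]
ft_force: [2.0, 2.5, 5.0]
finger_gap: 0.1
grip_force: 2.9
```

```bash
python3 look.py w3 28 30
```

```text
4.7 [482.9 -23.6  88.1] [ 1.80e+02 -1.00e-01  1.88e+01] [2.  2.5 5. ]
28.0 [313.7 178.5]
30.0 [307.3 179.1]
```

View pics/w3.png

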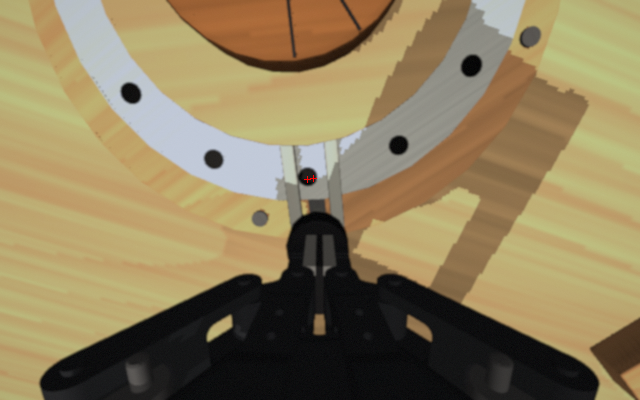

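The next hole at (307,177) now shows between the prongs, which are centred at about (313,178). That leaves about 2° to go, so I'll move 2°, settle, and let the plunger rise.

Call:
play_rows --motion '[[[-0.02, -0.26, 0, 0, 0, 1], [-0.05, -0.51, 0, 0, 0, 2], [-0.05, -0.51, 0, 0, 0, 2], [-0.05, -0.51, 0, 0, 0, 2]]]'

```text
time: 5.15
tool_pos: [480.9, -19.3, 88.1]
tcp_rot: [180.0, -0.1, 16.8]
ft_force: [1.8, 1.8, 5.6]
finger_gap: -0.1
grip_force: 2.9
```

Call:
play_rows --motion '[[[0, 0, -0.3, 0, 0, 0], [0, 0, -0.6, 0, 0, 0], [0, 0, -0.9, 0, 0, 0], [0, 0, -0.9, 0, 0, 0]]]'

```text
time: 5.55
tool_pos: [480.6, -19.5, 96.9]
tcp_rot: [180.0, -0.1, 16.8]
ft_force: [2.7, 1.8, 2.9]
finger_gap: 0.0
grip_force: 1.9
```

At a height of 97 mm the fingertip still feels about 3 N, so the plunger has risen into the hole. I'll lift clear and check.

Call:
play_rows --motion '[[[0, 0, -1, 0, 0, 0], [0, 0, -4, 0, 0, 0], [0, 0, -8, 0, 0, 0], [0, 0, -8.5, 0, 0, 0], [0, 0, -8.5, 0, 0, 0]]]'

```text
time: 6.05
tool_pos: [480.6, -19.8, 182.8]
tcp_rot: [179.9, -0.1, 16.8]
ft_force: [0.2, -0.2, -1.4]
finger_gap: -0.2
grip_force: 0.0
```

```bash
python3 look.py w4 30
```

```text
6.05 [480.6 -19.8 182.8] [ 1.799e+02 -1.000e-01  1.680e+01] [ 0.2 -0.2 -1.4]
30.0 [314.4 159.4]
```

View pics/w4.png

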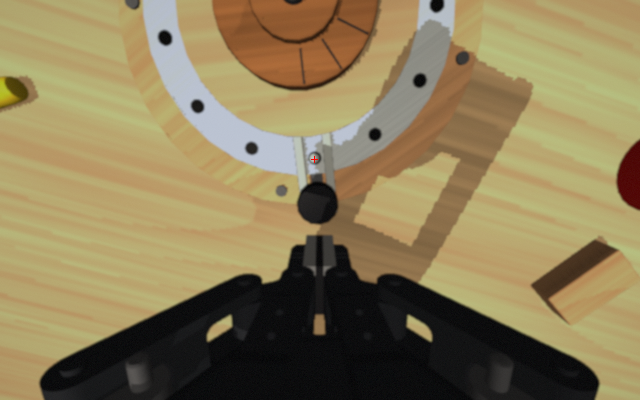

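The bright steel pin stands in the next hole at (314,159) with the knob up and radially outward at (317,203), and the fingers are clear. I'll let the arm settle and hand in.

Call:
play_rows --motion '[[[0, 0, -2, 0, 0, 0], [0, 0, -4, 0, 0, 0], [0, 0, -4, 0, 0, 0], [0, 0, -4, 0, 0, 0], [0, 0, -4, 0, 0, 0]]]'

```text
time: 6.6
tool_pos: [479.0, -19.4, 219.1]
tcp_rot: [-179.9, 0.2, 16.8]
ft_force: [-0.7, 0.6, -1.2]
finger_gap: 0.1
grip_force: 0.0
```

```bash
python3 -c "
from bench import job;print(job.hand_in())"
```

```text
the job is handed in; nothing more can be done
None
```

I turned the table one hole clockwise: the wrist camera showed the plunger up with its pin in the next hole, the arm is clear, and I handed the job in at 6.6 s (no verdict came back).

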